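Thread the shaft spacers onto the eccentric arbor, largest first

TASK

Thread the three steel spacer rings onto the upright arbor in order of size: the large one first, fully home on the seat, then the middle one, then the small one, each flat on the one below. The arbor is clamped a centimetre off the centre of its stand, so feel each ring over the taper and guide it down gently by hand: never force it (50 N is too much) and do not let it drop down the arbor. Let go of the rings and leave everything else on the bench where it is.

Things in the scene. Friction and masses are not known exactly. Their poses are not given: they have to be found in the camera images.
- stand: the arbor stand, fixed to the bench: round aluminium base 100 mm across, 10 mm high, with a dark steel disc 80 mm across and 5 mm thick on it, from which an upright steel arbor rises. Origin on the bench at the centre of base and disc, z up; its yaw means nothing. The clamped disc is an eccentric: the arbor's axis stands 10 mm off this centre, in a direction that differs every time and is NOT measured.
- seat (a point): point at the centre of the base (not on the arbor's axis), on the disc's flat top, the seat, 15 mm above the bench. From the seat the arbor is straight, 20 mm in diameter, for 42 mm, then tapers over 12 mm to a blunt tip 8 mm in diameter.
- tip_level (a point): point above the centre of the base (10 mm beside the arbor's axis) at the height of the arbor's tip, 54 mm above the seat. A ring lowered centred here lands on the blunt tip; one less than 7 mm off the arbor's axis takes the tip into its bore, then bears on the taper, which pushes it sideways towards the side where the arbor stands. Stand and arbor do not give way.
- spacer_large: the large spacer: plain steel ring lying flat on the bench, outer diameter 52 mm, 20 mm thick, bore 22 mm (1 mm play all round on the arbor), both faces alike, mass about 260 g (varies by a quarter). Origin at the centre of the bore at mid-thickness; z is the ring's axis.
- spacer_middle: the middle spacer: plain steel ring lying flat on the bench, outer diameter 46 mm, 15 mm thick, bore 22 mm (1 mm play all round on the arbor), both faces alike, mass about 140 g (varies by a quarter). Origin at the centre of the bore at mid-thickness; z is the ring's axis.
- spacer_small: the small spacer: plain steel ring lying flat on the bench, outer diameter 40 mm, 10 mm thick, bore 22 mm (1 mm play all round on the arbor), both faces alike, mass about 70 g (varies by a quarter). Origin at the centre of the bore at mid-thickness; z is the ring's axis.
- pinion: steel pinion shaft standing upright on its gear, 46 mm across and 85 mm tall; origin at the centre of its underside, z up. A bystander.
- gear: dark steel gear wheel lying flat, 106 mm across, 26 mm high at its hub; origin at the centre of its underside, z up. A bystander.
- bolt_a: loose hex bolt lying on the bench, 37 mm long, head 13 mm across; origin on the bench under the head's inner face, x along the shank. A bystander.
- bolt_b: second loose hex bolt lying on the bench, 37 mm long, head 13 mm across; origin on the bench under the head's inner face, x along the shank. A bystander.
- cover: round aluminium clutch cover lying flat, 112 mm across, 30 mm high; origin at the centre of its underside, z up. A bystander.
- jar: closed grey grease jar, 56 mm across, 60 mm tall; origin at the centre of its underside, z up. A bystander.
- wrench: open-ended steel wrench, 170 mm long, lying flat; origin at the centre of its underside, z up. A bystander.
Mind the look-alikes: they are no part of the job. What is shaped like the spacer_small but red is not meant.

How it is judged:
On the way, in this order (a step that is already met when the one before it is completed fails the run):
1. the large spacer is on the arbor, flat and home on the seat (horizontal distance between spacer_large and seat below 0.013 m and z of spacer_large in the frame of seat between 0.008 and 0.012 m and angle between the z axis of spacer_large and the z axis of stand, either way round below 0.08 rad), for 0.2 s.
2. the middle spacer is on the arbor, flat and home on the large spacer, the larger ones still below it (all of step 1 and horizontal distance between spacer_middle and seat below 0.013 m and z of spacer_middle in the frame of seat between 0.0255 and 0.0295 m and angle between the z axis of spacer_middle and the z axis of stand, either way round below 0.08 rad), for 0.2 s.
3. the small spacer is on the arbor, flat and home on the middle spacer, the larger ones still below it (all of step 2 and horizontal distance between spacer_small and seat below 0.013 m and z of spacer_small in the frame of seat between 0.038 and 0.042 m and angle between the z axis of spacer_small and the z axis of stand, either way round below 0.08 rad), for 0.2 s.
At the end, for the whole second after the job is handed in: All three spacers are on the arbor, flat (within 0.08 rad of the stand's axis) and home: large on the seat, middle on it, small on top, each within 2 mm of its exact stacked height and within 13 mm of the stand's centre in plan, at rest (all of step 3 and linear speed of each of spacer_large, spacer_middle, spacer_small below 0.02 m/s); the robot touches nothing.
It fails at once if a spacer is pressed or knocked against the stand or its arbor with more than 50 N (contact force between any of spacer_large, spacer_middle, spacer_small and stand above 50 N).
It fails at once if the arm or gripper presses on the stand with more than 50 N (contact force between any of the arm, the fingers and stand above 50 N).
It fails at once if a spacer is dropped down the arbor (faster than 0.5 m/s over the stand, below the arbor's tip) ((linear speed of spacer_large above 0.5 m/s and horizontal distance between spacer_large and seat below 0.016 m and z of spacer_large in the frame of seat below 0.056 m) or (linear speed of spacer_middle above 0.5 m/s and horizontal distance between spacer_middle and seat below 0.016 m and z of spacer_middle in the frame of seat below 0.056 m) or (linear speed of spacer_small above 0.5 m/s and horizontal distance between spacer_small and seat below 0.016 m and z of spacer_small in the frame of seat below 0.056 m)).
It fails at once if a bystander (pinion, gear, bolts, cover, jar, wrench) is moved more than 20 mm (distance of any of pinion, gear, bolt_a, bolt_b, cover, jar, wrench from where it was at the start of the episode above 0.02 m).
It also fails if it takes over 72 s, if anything falls off the work surface, if the arm or the gripper's body presses on something with over 40 N, if the wrist force passes 120 N, or if a joint passes its speed limit or range.

ROBOT

A 6-joint arm with a two-finger parallel gripper is mounted at the origin on the work surface. World frame = base frame: x ahead of the robot, y to its left, z up, the work surface at z = 0. Lengths are in m, angles in rad, forces in N, time in s.
With the tool pointing down it reaches from about 0.275 to 0.825 m from the base axis. Payload 4.9 kg.
Tool frame: the origin (TCP) lies midway between the tips of the shut fingers; the grasp point (between the pads) lies 19 mm behind it; z points along the fingers, y is the direction in which the jaws open and shut (so a half turn about z gives the same grasp; the last joint's range is limited). The gripper opens to 85 mm and grips with 20 to 120 N. Pads are 22 mm wide; open, the fingers measure 114 mm over their backs; the gripper's body (76 mm by 85 mm) begins 54 mm behind the grasp point. The pads swing forward as they close: fully open they stand 13 mm farther back than shut.
Start: joints at [1.201, 0.326, -0.193, 1.052, 0, 1.437], TCP at [0.128, 0.535, 0.196] pointing down, gripper open.
Joint ranges: [-2.65, 2.65], [-0.97, 1.79], [-1.3, 1.35], [-1.93, 2.1], [-1.47, 1.37], [-3.14, 3.14]. Speed limits (rad/s): [2.57, 2.57, 3.14, 3.14, 3.14, 3.14].

INTERFACE

Orientations are given as a 3x3 rotation matrix whose columns are the frame's x, y, z axes.
In Python, from rig import status, vision, sign_off gives the robot as it stands.
- The arm moves only by the tool step_arm, never from a script. Its argument "deltas" is a list of rows, each a list of 3 entries, a list of its own where there are three numbers: the opening, from 0 (shut) to 1 (fully open), then the shift along the tool's x, y, z as a fraction of full scale, then the turn about the tool's z as a fraction of full scale. A call has 1 to 10 rows; each row shifts and turns the pose as measured when the row begins, along the tool's axes as they then stand; what a row does not reach is not made up. Full scale, the value 1, is 0.04 m for a shift and 0.08 rad for a turn. A row lasts 1/10 s, in which the tool goes at most 50 mm and 8.59 degrees, less where a joint would pass 70% of its speed; a pose out of reach is approached as far as the arm can. A call with a number of a shift or a turn outside -1 to 1 is refused whole. A call with a gripper value outside its range is refused whole. The fingers move at their own pace and stop on an object; the grip force is fixed at half the most. Time passes only in rows, so rows that do not move let the fingers close. It gives the time, the measured TCP pose, the force and the opening at its end, in the units of the state.
- status.state(): the state, without advancing time (a new reading comes with each control period).
- vision.get_image(name): name is "scene" or "top" or "wrist"; returns a dict with "frame" (400x640x3 uint8, red, green, blue), "depth" (400x640 float32, m along the optical axis (not along the pixel's ray), 0 where there is no reading), "camera_matrix" (3x3 intrinsics, pixels), "extrinsics" (4x4, takes a point from world to camera coordinates); the wrist camera has in their place "hand_eye" (4x4, takes a point from camera to tool coordinates, whose origin is the TCP and whose axes are the flange's). Camera axes: x right, y down, z forward; pixel columns grow to the right and rows downward; lengths in m; the calibration is good to about 2 mm. A picture is of the moment at which its call begins: read the wrist's pose just before it.
- sign_off(): hands the job in, once; it reports no verdict.
The state is a dict: "clock": time; "joints": joint angles; "dq": joint speeds; "effort": joint torques, N m; "eef_pos": TCP position; "tcp_rot": TCP orientation; "wrist_force": force on the tool from outside, world axes, zero at the start; "wrist_torque": the same for the moment, N m; "gripper_width": finger opening in m.
Only numpy, scipy, OpenCV 4.12 (cv2) and the standard library are available. Lean on these libraries where they do the work, as an engineer would, in place of code of your own. Each camera call takes 0.05 s, during which the arm holds its last target. There are 200 camera calls.

## Working session

There is one attempt and no reset: what is moved stays moved. The work goes in short steps, Python scripts to look and compute and a tool call to move; the robot and the scene stay as the last step left them, time stands still between calls to the robot, and variables do not carry over. Pictures are saved under pics/ and viewed, about 8 in all and at most 12, crops included, and the job is handed in when it is done.

Besides the shell and the picture viewer there is one more tool, called after "Request:" as a command line: name --argument value ..., lists and objects as JSON in quotes. step_arm: Moves the arm, as the interface text tells. Shift numbers are shares of 0.04 m and turn numbers shares of 0.08 rad, none past 1 either way. Its arguments: {"type":"object","properties":{"deltas":{"type":"array","items":{"type":"array"}}},"required":["deltas"]}

```bash
mkdir -p pics; ls
cat > h.py <<'E'
import numpy as np, cv2
from rig import status, vision
def grab(n,save=None):
    s=status.state(); d=vision.get_image(n)
    if save: cv2.imwrite('pics/'+save,d['frame'][:,:,::-1])
    if n=='wrist':
        T=np.eye(4);T[:3,:3]=s['tcp_rot'];T[:3,3]=s['eef_pos']
        d['c2w']=T@d['hand_eye']
    else: d['c2w']=np.linalg.inv(d['extrinsics'])
    return d
def cloud(d):
    K=d['camera_matrix'];z=d['depth'];v,u=np.mgrid[:z.shape[0],:z.shape[1]]
    P=np.stack([(u-K[0,2])/K[0,0]*z,(v-K[1,2])/K[1,1]*z,z],-1)
    W=P@d['c2w'][:3,:3].T+d['c2w'][:3,3]; W[z<=0]=np.nan
    return W
def circ(p):
    A=np.c_[p,np.ones(len(p))];b=(p**2).sum(1);x=np.linalg.lstsq(A,b,rcond=None)[0]
    return x[0]/2,x[1]/2,np.sqrt(x[2]+x[0]**2/4+x[1]**2/4)
E
python3 - <<'E'
from h import *
d=grab('top','top.png');s=status.state();print(s['clock'],s['eef_pos'],s['tcp_rot'],s['gripper_width'])
W=cloud(d);np.save('top.npy',W);print(W[200,320],W[0,0],W[399,639])
grab('scene','scene.png')
E
```

```text
pics
0.05 [0.12825503 0.53419744 0.1952214 ] [[-9.72326212e-01  2.33626539e-01 -6.14149224e-04]
 [ 2.33627229e-01  9.72324999e-01 -1.55366877e-03]
 [ 2.34174386e-04 -1.65415485e-03 -9.99998604e-01]] 0.08531139804689922
[ 0.54633789 -0.01921707  0.00072848] [ 1.65766455  1.53994905 -0.75853981] [-0.21103689 -1.27612636 -0.44497773]
```

View pics/top.png

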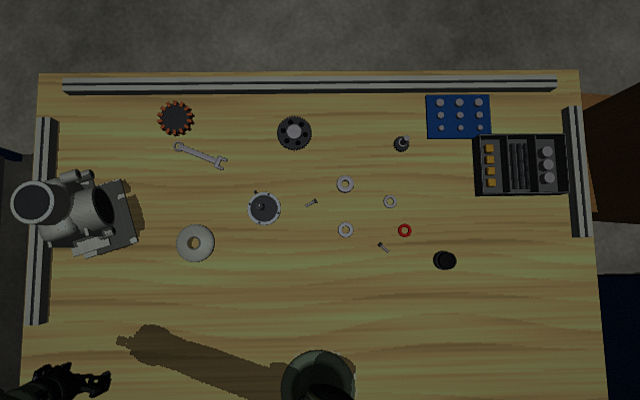

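View pics/scene.png

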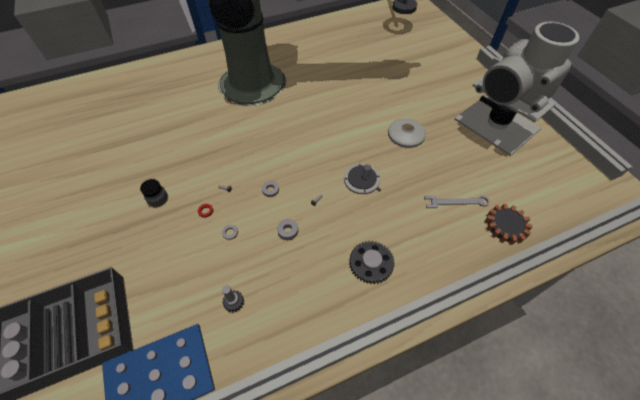

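The top view shows the stand at (264,208), the large ring at (345,184), the middle one at (345,230), the small one at (390,201), and the red look-alike at (405,230). The bolts are at (311,203) and (383,247).

Run:
```python
from h import *
W=np.load('top.npy')
for n,u,v,r,lo,hi in [('stand',264,208,20,.006,.02),('arbor',264,208,20,.035,.09),('large',345,184,13,.012,.03),('mid',345,230,13,.008,.025),('small',390,201,13,.005,.02),('bolta',311,203,9,.003,.03),('boltb',383,247,9,.003,.03),('red',405,230,10,.004,.02)]:
    p=W[v-r:v+r,u-r:u+r].reshape(-1,3);p=p[np.isfinite(p[:,2])];p=p[(p[:,2]>lo)&(p[:,2]<hi)]
    if len(p): print(n,len(p),'mid',((p.min(0)+p.max(0))/2).round(4),'ext',np.ptp(p,0).round(3),'z',np.median(p[:,2]).round(4),p[:,2].max().round(3))
```

```text
stand 801 mid [0.5225 0.1539 0.013 ] ext [0.113 0.11  0.014] z 0.0132 0.02
arbor 44 mid [0.5282 0.1581 0.0542] ext [0.018 0.018 0.033] z 0.0594 0.071
large 196 mid [ 0.5948 -0.0948  0.0199] ext [0.05  0.049 0.013] z 0.0199 0.026
mid 147 mid [ 0.4569 -0.0933  0.0148] ext [0.042 0.045 0.013] z 0.0147 0.021
small 116 mid [ 0.5418 -0.2299  0.0109] ext [0.076 0.078 0.012] z 0.0093 0.017
bolta 64 mid [0.5374 0.0114 0.01  ] ext [0.049 0.049 0.014] z 0.0059 0.017
boltb 94 mid [ 0.4034 -0.2039  0.0106] ext [0.051 0.053 0.015] z 0.0051 0.018
red 127 mid [ 0.4534 -0.2723  0.0102] ext [0.057 0.057 0.012] z 0.0095 0.016
```

Request:
step_arm --deltas '[[1, [-0.9, -0.5, 0], 0], [1, [-0.9, -0.5, 0], 0], [1, [-0.9, -0.5, 0], 0], [1, [-0.9, -0.5, 0], 0], [1, [-0.9, -0.5, 0], 0], [1, [-0.9, -0.5, 0], 0], [1, [-0.9, -0.5, 0], 0], [1, [-0.9, -0.5, 0], 0], [1, [-0.9, -0.5, 0], 0], [1, [-0.9, -0.5, 0], 0]]'

```text
clock: 1.1
eef_pos: [0.4378, 0.2485, 0.1916]
tcp_rot: [[-0.975, 0.222, -0.005], [0.222, 0.975, -0.004], [0.004, -0.005, -1.0]]
wrist_force: [-0.6, 0.5, -0.3]
gripper_width: 0.0855
```

```bash
cat >> h.py <<'E'
def plan(x,y,z,jaw=None):
    "shift in tool units, turn in tool units to reach world pose; jaw=world angle (rad) of jaw line"
    s=status.state();R=np.array(s['tcp_rot']);e=np.array([x,y,z])-s['eef_pos']
    t=0
    if jaw is not None:
        a=np.arctan2(R[1,1],R[0,1]);t=-((jaw-a+np.pi/2)%np.pi-np.pi/2)/.08
    print('t',round(s['clock'],2),'pos',s['eef_pos'].round(4),'units',(R.T@e/.04).round(2),'turn',round(t,2),'F',np.round(s['wrist_force'],1),'w',round(s['gripper_width'],4))
E
python3 - <<'E'
from h import *
plan(.5225,.154,.2); d=grab('wrist','w1.png');print(d['hand_eye'].round(3),d['camera_matrix'].round(0)); W=cloud(d);np.save('w1.npy',W)
E
```

```text
t 1.1 pos [0.4378 0.2485 0.1916] units [-2.59 -1.83 -0.21] turn 0 F [-0.6  0.5 -0.3] w 0.0855
[[-0.001 -0.948 -0.319  0.082]
 [ 1.    -0.    -0.002 -0.   ]
 [ 0.002 -0.319  0.948 -0.178]
 [ 0.     0.     0.     1.   ]] [[326.   0. 321.]
 [  0. 326. 202.]
 [  0.   0.   1.]]
```

View pics/w1.png

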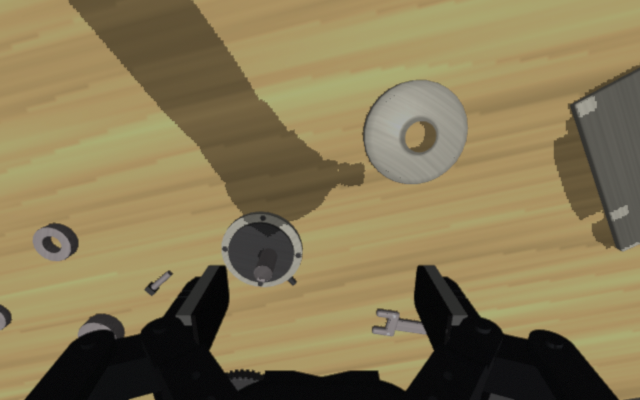

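The wrist view shows the stand centred at about (261,249) and the arbor tip at (263,272). There is a small lug on the base at (292,281).

Run:
```python
from h import *
W=np.load('w1.npy').reshape(400,640,3);p=W[205:300,215:310].reshape(-1,3);p=p[np.isfinite(p[:,2])]
z=p[:,2]
q=p[(z>.007)&(z<.011)]
q=q[np.hypot(q[:,0]-.5225,q[:,1]-.154)>.042];print('base',len(q),circ(q[:,:2]),q[:,2].mean())
q=p[(z>.0125)&(z<.018)];print('disc',circ(q[np.hypot(*(q[:,:2]-q[:,:2].mean(0)).T)>.034][:,:2]),np.median(q[:,2]))
q=p[z>z.max()-.004];print('tip',z.max(),q[:,:2].mean(0),len(q),np.ptp(q,0))
for a,b in [(.02,.03),(.03,.04),(.04,.05)]:
    q=p[(z>a)&(z<b)]
    from scipy.optimize import least_squares
    if len(q)>8:
        r=least_squares(lambda c:np.hypot(q[:,0]-c[0],q[:,1]-c[1])-.01,[.53,.158],loss='soft_l1',f_scale=.001);print(a,len(q),r.x,r.cost)
```

```text
base 1182 (np.float64(0.5223059625081042), np.float64(0.15366526319786625), np.float64(0.04679095853282053)) 0.009876154240157512
disc (np.float64(0.5193517652542944), np.float64(0.15290501983327193), np.float64(0.03721146979192008)) 0.015195761311225187
tip 0.25916499191839576 [0.4229057  0.20829008] 56 [0.00932037 0.00219671 0.00398642]
0.02 68 [0.52567175 0.1616711 ] 1.858528512836624e-06
0.03 70 [0.52577227 0.16163432] 2.489134810633034e-06
0.04 81 [0.52574933 0.16166997] 4.2293553752802825e-06
```

Run:
```python
from h import *
plan(.594,-.094,.15)
```

```text
t 1.15 pos [0.443  0.2446 0.1916] units [-5.6  -7.38  1.1 ] turn 0 F [ 5.2 -3.4  0.5] w 0.0855
```

Request:
step_arm --deltas '[[1, [-0.65, -0.86, 0.1], 0], [1, [-0.65, -0.86, 0.1], 0], [1, [-0.65, -0.86, 0.1], 0], [1, [-0.65, -0.86, 0.1], 0], [1, [-0.65, -0.86, 0.1], 0], [1, [-0.65, -0.86, 0.1], 0], [1, [-0.65, -0.86, 0.1], 0], [1, [-0.65, -0.86, 0.1], 0], [1, [-0.65, -0.86, 0.1], 0], [1, [0, 0, 0], 0]]'

```text
clock: 2.15
eef_pos: [0.6046, -0.1237, 0.1519]
tcp_rot: [[-0.973, 0.229, -0.005], [0.229, 0.973, -0.005], [0.004, -0.006, -1.0]]
wrist_force: [-1.3, 0.7, -0.0]
gripper_width: 0.0855
```

```bash
cat >> h.py <<'E'
def ring(d,x,y,t,ro,tol=.03):
    p=cloud(d).reshape(-1,3);p=p[np.isfinite(p[:,2])]
    p=p[(np.hypot(p[:,0]-x,p[:,1]-y)<tol)&(p[:,2]>t-.003)&(p[:,2]<t+.004)]
    r=np.hypot(*(p[:,:2]-(p[:,:2].min(0)+p[:,:2].max(0))/2).T)
    print('ring',len(p),'box',((p[:,:2].min(0)+p[:,:2].max(0))/2).round(4),np.ptp(p[:,:2],0).round(4),'z',np.median(p[:,2]).round(4),'outer fit',np.round(circ(p[r>ro-.003][:,:2]),4),'inner',np.round(circ(p[r<.013][:,:2]),4))
E
python3 - <<'E'
from h import *
plan(.594,-.094,.15); d=grab('wrist','w2.png'); ring(d,.5948,-.0948,.02,.026,.035);plan(.5948,-.0948,.05)
E
```

```text
t 2.15 pos [ 0.6046 -0.1237  0.1519] units [0.43 0.66 0.05] turn 0 F [-1.3  0.7 -0. ] w 0.0855
ring 1819 box [ 0.5917 -0.0922] [0.0512 0.0512] z 0.0201 outer fit [ 0.5917 -0.0922  0.0244] inner [ 0.5917 -0.0922  0.0119]
t 2.2 pos [ 0.6033 -0.1213  0.1519] units [0.34 0.61 2.55] turn 0 F [-0.7  0.3 -0.6] w 0.0854
```

Request:
step_arm --deltas '[[1, [0.45, 0.64, 0.3], 0], [1, [0, 0, 0.8], 0], [1, [0, 0, 0.8], 0], [1, [0, 0, 0.8], 0], [1, [0, 0, 0.4], 0], [1, [0, 0, 0], 0]]'

```text
clock: 2.8
eef_pos: [0.5871, -0.0836, 0.0246]
tcp_rot: [[-0.975, 0.222, -0.009], [0.222, 0.975, -0.0], [0.008, -0.002, -1.0]]
wrist_force: [-1.1, 0.1, 0.5]
gripper_width: 0.0855
```

Run:
```python
from h import *
d=grab('wrist','w3.png'); ring(d,.5917,-.0922,.02,.026,.035);plan(.5917,-.0922,.003)
```

```text
ring 4093 box [ 0.5919 -0.092 ] [0.0516 0.051 ] z 0.0201 outer fit [ 0.5917 -0.092   0.0244] inner [ 0.5918 -0.092   0.012 ]
t 2.85 pos [ 0.5876 -0.0836  0.0256] units [-0.15 -0.19  0.56] turn 0 F [ 0.2 -0.1 -0.4] w 0.0852
```

Request:
step_arm --deltas '[[1, [-0.15, -0.19, 0.25], 0], [1, [0, 0, 0.2], 0], [1, [0, 0, 0.08], 0], [1, [0, 0, 0], 0]]'

```text
clock: 3.25
eef_pos: [0.5946, -0.0926, 0.0064]
tcp_rot: [[-0.975, 0.22, -0.002], [0.22, 0.975, -0.002], [0.002, -0.002, -1.0]]
wrist_force: [-0.0, -0.5, 0.0]
gripper_width: 0.0852
```

Run:
```python
from h import *
plan(.5917,-.092,.003)
```

```text
t 3.25 pos [ 0.5946 -0.0926  0.0064] units [ 0.07 -0.    0.09] turn 0 F [-0.  -0.5  0. ] w 0.0852
```

Request:
step_arm --deltas '[[1, [0.07, 0, 0.07], 0], [0.3, [0, 0, 0], 0], [0.3, [0, 0, 0], 0], [0.3, [0, 0, 0], 0], [0.3, [0, 0, 0], 0], [0.3, [0, 0, 0], 0]]'

```text
clock: 3.85
eef_pos: [0.5925, -0.0923, 0.0048]
tcp_rot: [[-0.975, 0.221, -0.0], [0.221, 0.975, -0.002], [-0.0, -0.002, -1.0]]
wrist_force: [-0.1, -0.0, 0.5]
gripper_width: 0.0257
```

Run:
```python
from h import *
d=grab('wrist','w4.png'); ring(d,.5917,-.0922,.02,.026,.035);plan(.5917,-.0922,.003)
```

```text
ring 4390 box [ 0.5918 -0.0919] [0.0515 0.0509] z 0.0201 outer fit [ 0.5917 -0.092   0.0244] inner [ 0.5917 -0.092   0.012 ]
t 3.9 pos [ 0.5925 -0.0923  0.0048] units [ 0.02 -0.    0.05] turn 0 F [0.5 0.9 0.2] w 0.0253
```

View pics/w4.png

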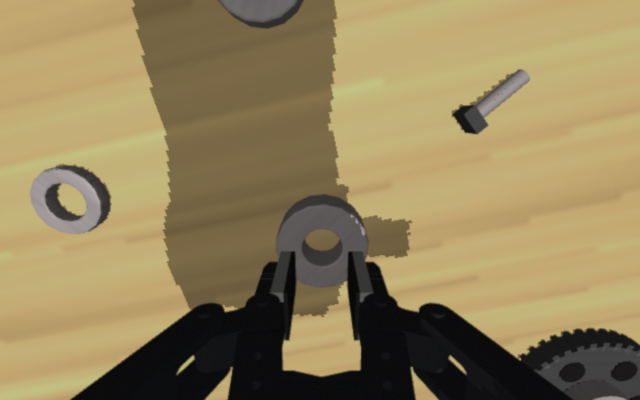

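The fingers stand above the ring and toward the robot's far side, so they have not gripped it. The ring is untouched at (322,240). I'll check where the fingertips really are.

Run:
```python
from h import *
d=grab('wrist'); W=cloud(d);s=status.state()
H=d['hand_eye'];K=d['camera_matrix'];print(K,H)
for P in ([0,0,0],[0,0,-.019]):
    c=np.linalg.inv(H)@np.r_[P,1];print(P,(K@c[:3]/c[2])[:2])
R=np.array(s['tcp_rot'])
T=(W-s['eef_pos'])@R
for u in (280,287,291,354,362,368):
    for v in (255,262,270,285,300,320): print((u,v),T[v,u].round(4),end=' ')
    print()
print(d['depth'][255:340:10,287])
```

```text
[[325.80099846   0.         321.19098741]
 [  0.         325.80099846 201.78675382]
 [  0.           0.           1.        ]] [[-5.32762862e-04 -9.47696563e-01 -3.19172275e-01  8.20113117e-02]
 [ 9.99998678e-01 -1.45943967e-05 -1.62586521e-03 -6.59935177e-05]
 [ 1.53616874e-03 -3.19172720e-01  9.47695318e-01 -1.78218530e-01]
 [ 0.00000000e+00  0.00000000e+00  0.00000000e+00  1.00000000e+00]]
[0, 0, 0] [321.83142402 236.59165645]
[0, 0, -0.019] [321.84284695 251.28927914]
(280, 255) [ 0.011  -0.0193 -0.044 ] (280, 262) [ 0.0109 -0.0185 -0.0505] (280, 270) [ 0.0115 -0.0175 -0.0583] (280, 285) [ 0.0111 -0.0163 -0.0688] (280, 300) [ 0.007  -0.016  -0.0727] (280, 320) [ 0.0115 -0.0137 -0.0898] 
(287, 255) [ 0.0114 -0.016  -0.0448] (287, 262) [nan nan nan] (287, 270) [ 0.0105 -0.0148 -0.0566] (287, 285) [ 0.0112 -0.0136 -0.0689] (287, 300) [ 0.0072 -0.0133 -0.073 ] (287, 320) [-0.0023 -0.0136 -0.0725] 
(291, 255) [ 0.0109 -0.0142 -0.0439] (291, 262) [ 0.01   -0.0138 -0.0488] (291, 270) [ 0.0105 -0.0131 -0.0566] (291, 285) [ 0.0051 -0.013  -0.0596] (291, 300) [-0.0007 -0.013  -0.0618] (291, 320) [-0.0096 -0.0131 -0.0633] 
(354, 255) [ 0.0117  0.0146 -0.0453] (354, 262) [ 0.0114  0.0141 -0.0513] (354, 270) [ 0.01    0.0137 -0.0557] (354, 285) [ 0.0096  0.0127 -0.0665] (354, 300) [ 0.0042  0.0126 -0.0687] (354, 320) [-0.0032  0.0126 -0.0714] 
(362, 255) [ 0.0113  0.0184 -0.0446] (362, 262) [ 0.0113  0.0176 -0.0512] (362, 270) [ 0.011   0.0169 -0.0575] (362, 285) [ 0.0107  0.0156 -0.0681] (362, 300) [ 0.0074  0.0152 -0.0732] (362, 320) [ 0.0048  0.0143 -0.0813] 
(368, 255) [-0.0153  0.0291  0.0056] (368, 262) [ 0.0069  0.0215 -0.0431] (368, 270) [ 0.0066  0.0206 -0.0499] (368, 285) [ 0.0108  0.0179 -0.0683] (368, 300) [ 0.0111  0.0165 -0.0785] (368, 320) [ 0.0111  0.0151 -0.0893] 
[0.14906982 0.1418991  0.13353245 0.12623475 0.12197282 0.12367352
 0.12478323 0.12631306 0.1285577 ]
```

```bash
python3 - <<'E'
from h import *
d=grab('wrist'); W=cloud(d);s=status.state()
T=((W-s['eef_pos'])@np.array(s['tcp_rot']))
for v in range(236,262,2): print(v,[tuple((T[v,u]*1000).round(0)) for u in (283,289,292,352,355,360)])
print((T[340:400:15,320]*1000).round(0))
E
python3 -c "
import cv2;i=cv2.imread('pics/w4.png')[200:350,240:400];cv2.imwrite('pics/w4c.png',cv2.resize(i,None,fx=4,fy=4,interpolation=cv2.INTER_CUBIC))"
```

```text
236 [(np.float64(7.0), np.float64(-21.0), np.float64(-15.0)), (np.float64(8.0), np.float64(-18.0), np.float64(-16.0)), (np.float64(7.0), np.float64(-16.0), np.float64(-15.0)), (np.float64(7.0), np.float64(17.0), np.float64(-15.0)), (np.float64(7.0), np.float64(18.0), np.float64(-15.0)), (np.float64(7.0), np.float64(21.0), np.float64(-15.0))]
238 [(np.float64(6.0), np.float64(-21.0), np.float64(-15.0)), (np.float64(6.0), np.float64(-18.0), np.float64(-15.0)), (np.float64(6.0), np.float64(-16.0), np.float64(-16.0)), (np.float64(6.0), np.float64(17.0), np.float64(-15.0)), (np.float64(6.0), np.float64(18.0), np.float64(-15.0)), (np.float64(6.0), np.float64(21.0), np.float64(-14.0))]
240 [(np.float64(5.0), np.float64(-21.0), np.float64(-15.0)), (np.float64(5.0), np.float64(-18.0), np.float64(-15.0)), (np.float64(5.0), np.float64(-16.0), np.float64(-15.0)), (np.float64(6.0), np.float64(16.0), np.float64(-17.0)), (np.float64(5.0), np.float64(18.0), np.float64(-15.0)), (np.float64(5.0), np.float64(21.0), np.float64(-15.0))]
242 [(np.float64(4.0), np.float64(-21.0), np.float64(-16.0)), (np.fl
[... 2793 characters left out ...]
.float64(-15.0), np.float64(-47.0)), (np.float64(10.0), np.float64(-14.0), np.float64(-46.0)), (np.float64(11.0), np.float64(14.0), np.float64(-47.0)), (np.float64(11.0), np.float64(15.0), np.float64(-47.0)), (np.float64(11.0), np.float64(17.0), np.float64(-47.0))]
260 [(np.float64(12.0), np.float64(-17.0), np.float64(-50.0)), (np.float64(11.0), np.float64(-15.0), np.float64(-49.0)), (np.float64(11.0), np.float64(-13.0), np.float64(-50.0)), (np.float64(11.0), np.float64(14.0), np.float64(-48.0)), (np.float64(11.0), np.float64(15.0), np.float64(-49.0)), (np.float64(11.0), np.float64(17.0), np.float64(-48.0))]
[[ -79.   -1.    4.]
 [ -94.   -1.    5.]
 [-107.   -1.    4.]
 [  11.   -1. -114.]]
```

View pics/w4c.png

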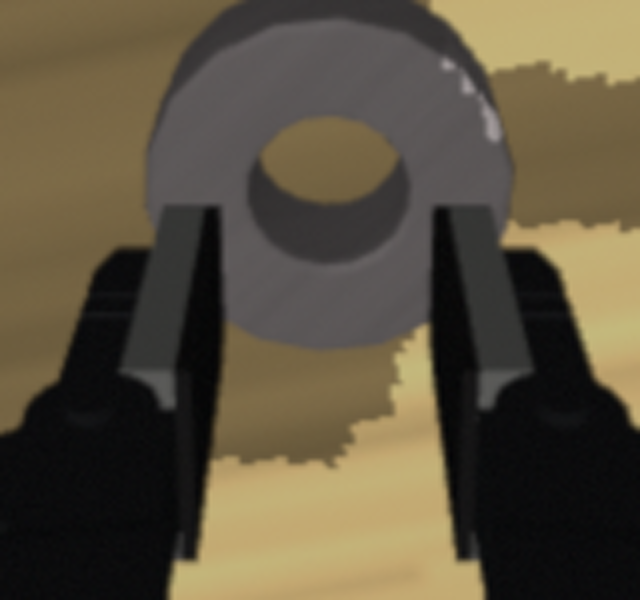

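The fingertips are really 41 mm behind the reported TCP: they sit at tool z = −41 mm, and the body is at −114 mm rather than −73 mm. I'll allow for that by opening part way and going about 44 mm lower.

Request:
step_arm --deltas '[[0.85, [0, 0, 0], 0], [0.85, [0, 0, 0], 0], [0.85, [0, 0, 0], 0], [0.85, [0, 0, 0], 0], [0.85, [0, 0, 0.3], 0], [0.85, [0, 0, 0.3], 0], [0.85, [0, 0, 0.3], 0], [0.85, [0, 0, 0.1], 0], [0.85, [0, 0, 0], 0]]'

```text
clock: 4.9
eef_pos: [0.5914, -0.0921, -0.0401]
tcp_rot: [[-0.975, 0.221, -0.002], [0.221, 0.975, -0.001], [0.002, -0.002, -1.0]]
wrist_force: [0.2, 0.5, -0.2]
gripper_width: 0.0725
```

Run:
```python
from h import *
plan(.5917,-.092,-.039)
```

```text
t 4.9 pos [ 0.5914 -0.0921 -0.0401] units [-0.01  0.   -0.03] turn 0 F [ 0.2  0.5 -0.2] w 0.0725
```

Request:
step_arm --deltas '[[0.4, [0, 0, 0], 0], [0.4, [0, 0, 0], 0], [0.4, [0, 0, 0], 0], [0.4, [0, 0, 0], 0], [0.4, [0, 0, 0], 0], [0.4, [0, 0, 0], 0]]'

```text
clock: 5.5
eef_pos: [0.5927, -0.0919, -0.0376]
tcp_rot: [[-0.975, 0.22, 0.0], [0.22, 0.975, -0.001], [-0.001, -0.001, -1.0]]
wrist_force: [-0.6, -0.7, -3.0]
gripper_width: 0.05
```

Request:
step_arm --deltas '[[0.2, [0, 0, -0.3], 0], [0.2, [0, 0, -0.6], 0], [0.2, [0, 0, -0.8], 0], [0.2, [0, 0, -0.8], 0], [0.2, [0, 0, -0.3], 0], [0.2, [0, 0, 0], 0]]'

```text
clock: 6.1
eef_pos: [0.5905, -0.0913, 0.0785]
tcp_rot: [[-0.975, 0.22, -0.004], [0.22, 0.975, 0.0], [0.004, -0.001, -1.0]]
wrist_force: [-0.4, -0.7, -3.2]
gripper_width: 0.0502
```

```bash
cat >> h.py <<'E'
def held(d,zt,ro=.026,rin=.013):
    "ring held: points in tool frame near tool z zt (top face)"
    s=status.state();T=((cloud(d)-d['c2w'][:3,3])@d['c2w'][:3,:3]);h=d['hand_eye'];T=(T@h[:3,:3].T+h[:3,3]).reshape(-1,3)
    q=T[(np.abs(T[:,2]-zt)<.012)&(np.hypot(T[:,0],T[:,1])<ro+.006)]
    print('z hist',np.histogram(q[:,2],np.arange(zt-.012,zt+.0125,.002)))
    zz=np.median(q[:,2]);p=q[np.abs(q[:,2]-zz)<.003];p2=p[:,:2]
    A=np.c_[p[:,:2],np.ones(len(p))];print('plane',np.linalg.lstsq(A,p[:,2],rcond=None)[0].round(4))
    b=(p2[:,0].min()+p2[:,0].max())/2;r=np.hypot(p2[:,0]-b,p2[:,1])
    print('n',len(p),'z',zz.round(4),'x box',p2[:,0].min().round(4),p2[:,0].max().round(4),'inner',np.round(circ(p2[r<rin]),4))
E
python3 - <<'E'
from h import *
plan(.526,.1622,.075);d=grab('wrist','w5.png');held(d,-.057)
E
```

```text
t 6.1 pos [ 0.5905 -0.0913  0.0785] units [2.97 5.83 0.1 ] turn 0 F [-0.4 -0.7 -3.2] w 0.0502
z hist (array([ 184,  167,  163,  157, 1045, 6916,  609,  423,  379,  389,  367,
        348]), array([-0.069, -0.067, -0.065, -0.063, -0.061, -0.059, -0.057, -0.055,
       -0.053, -0.051, -0.049, -0.047, -0.045]))
plane [ 0.0057  0.0019 -0.0582]
n 8555 z -0.0582 x box -0.0254 0.0261 inner [ 0.0005 -0.0001  0.0119]
```

View pics/w5.png

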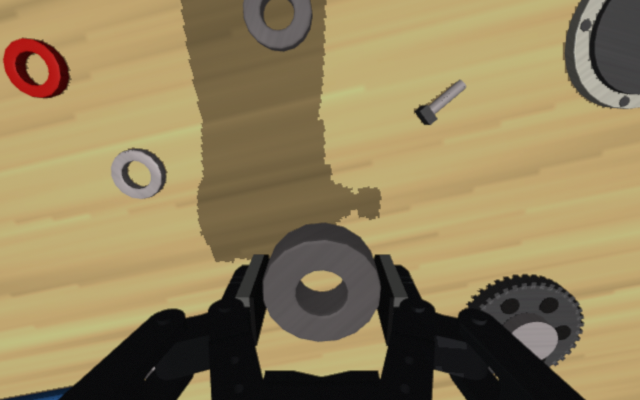

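The large ring is held flat, centred in the jaws within 0.5 mm. I'll carry it near the stand and re-measure the arbor from there.

Request:
step_arm --deltas '[[0.2, [0.35, 0.6, 0], 0], [0.2, [0.5, 0.8, 0], 0], [0.2, [0.5, 0.8, 0], 0], [0.2, [0.5, 0.8, 0], 0], [0.2, [0.5, 0.6, 0], 0], [0.2, [0.3, 0.3, 0], 0], [0.2, [0, 0, 0], 0], [0.2, [0, 0, 0], 0]]'

```text
clock: 6.95
eef_pos: [0.5106, 0.0894, 0.0651]
tcp_rot: [[-0.975, 0.223, -0.023], [0.223, 0.975, 0.001], [0.023, -0.004, -1.0]]
wrist_force: [-0.3, -0.6, -2.8]
gripper_width: 0.0501
```

```bash
cat >> h.py <<'E'
from scipy.optimize import least_squares
def arbor(d,x=.526,y=.162,z0=.02):
    p=cloud(d).reshape(-1,3);p=p[np.isfinite(p[:,2])]
    p=p[np.hypot(p[:,0]-x,p[:,1]-y)<.06]
    q=p[(np.abs(p[:,2]-.01)<.002)&(np.hypot(p[:,0]-.5223,p[:,1]-.1537)>.042)&(np.hypot(p[:,0]-.5223,p[:,1]-.1537)<.053)]
    if len(q)>50: print('base',circ(q[:,:2]))
    p=p[np.hypot(p[:,0]-x,p[:,1]-y)<.02]
    for a in np.arange(z0,.055,.01):
        q=p[(p[:,2]>a)&(p[:,2]<a+.01)]
        if len(q)<10: continue
        r=least_squares(lambda c:np.hypot(q[:,0]-c[0],q[:,1]-c[1])-.01,[x,y],loss='soft_l1',f_scale=.001);print('arbor',a.round(3),len(q),r.x.round(4))
    q=p[(p[:,2]>.066)&(p[:,2]<.073)]
    if len(q): print('tip',len(q),((q.min(0)+q.max(0))/2).round(4),np.ptp(q,0).round(3))
E
python3 - <<'E'
from h import *
d=grab('wrist','w6.png');arbor(d);plan(.526,.162,.075)
E
```

```text
base (np.float64(0.5216278764787112), np.float64(0.1533953713005134), np.float64(0.04593799327926762))
arbor 0.02 154 [0.526  0.1618]
arbor 0.03 182 [0.5261 0.1618]
arbor 0.04 205 [0.5261 0.1618]
arbor 0.05 495 [0.526  0.1618]
tip 118 [0.5257 0.1616 0.0682] [0.012 0.011 0.004]
t 7.0 pos [0.5104 0.0892 0.065 ] units [ 0.03  1.86 -0.26] turn 0 F [-0.6  0.5 -2.7] w 0.0503
```

Request:
step_arm --deltas '[[0.2, [0, 0.3, 0], 0], [0.2, [0, 0.5, 0], 0], [0.2, [0, 0.5, 0], 0], [0.2, [0, 0.3, 0], 0], [0.2, [0, 0, 0], 0], [0.2, [0, 0, 0], 0]]'

```text
clock: 7.6
eef_pos: [0.529, 0.1512, 0.0631]
tcp_rot: [[-0.973, 0.231, -0.023], [0.231, 0.973, 0.001], [0.023, -0.005, -1.0]]
wrist_force: [0.1, 0.8, -2.9]
gripper_width: 0.0501
```

```bash
cat >> h.py <<'E'
def fit(top,th,x=.526,y=.1618,off=.0004):
    "shift in tool units to bring held ring's centre over the arbor; top=tool z of ring top face"
    s=status.state();R=np.array(s['tcp_rot']);c=s['eef_pos']+R@[off,0,top+th/2];b=c[2]-th/2
    e=R.T@[x-c[0],y-c[1],0]
    print('t',round(s['clock'],2),'ring c',c.round(4),'bottom',b.round(4),'err units',(e/.04).round(3)[:2],'R z',R[:,2].round(4),'F',np.round(s['wrist_force'],1),'w',round(s['gripper_width'],4))
E
python3 - <<'E'
from h import *
fit(-.0582,.02)
E
```

```text
t 7.6 ring c [0.5298 0.1513 0.1113] bottom 0.1013 err units [0.152 0.234] R z [-2.320e-02  7.000e-04 -9.997e-01] F [ 0.1  0.8 -2.9] w 0.0501
```

Request:
step_arm --deltas '[[0.2, [0.15, 0.23, 0], 0], [0.2, [0, 0, 0], 0], [0.2, [0, 0, 0.25], 0], [0.2, [0, 0, 0.3], 0], [0.2, [0, 0, 0], 0], [0.2, [0, 0, 0], 0]]'

```text
clock: 8.2
eef_pos: [0.5234, 0.16, 0.0387]
tcp_rot: [[-0.972, 0.234, -0.025], [0.235, 0.972, -0.0], [0.024, -0.006, -1.0]]
wrist_force: [-1.0, -0.8, -2.3]
gripper_width: 0.0503
```

Run:
```python
from h import *
fit(-.0582,.02);d=grab('wrist','w7.png');arbor(d);held(d,-.0582);fit(-.0582,.02)
```

```text
t 8.2 ring c [0.5242 0.1601 0.0869] bottom 0.0769 err units [-0.033  0.05 ] R z [-2.470e-02 -3.000e-04 -9.997e-01] F [-1.  -0.8 -2.3] w 0.0503
base (np.float64(0.5216446967195199), np.float64(0.15325251944829238), np.float64(0.04596451861286122))
arbor 0.02 134 [0.526  0.1618]
arbor 0.03 56 [0.5261 0.1619]
z hist (array([ 188,  173,  171,  161,  165, 4791, 3409,  457,  417,  377,  374,
        363]), array([-0.0702, -0.0682, -0.0662, -0.0642, -0.0622, -0.0602, -0.0582,
       -0.0562, -0.0542, -0.0522, -0.0502, -0.0482, -0.0462]))
plane [ 0.0046  0.0012 -0.0583]
n 8519 z -0.0582 x box -0.0259 0.0262 inner [ 0.0004 -0.0001  0.0119]
t 8.25 ring c [0.524  0.1601 0.0868] bottom 0.0768 err units [-0.038  0.053] R z [-2.520e-02 -4.000e-04 -9.997e-01] F [-0.4 -0.2 -2.8] w 0.0501
```

View pics/w7.png

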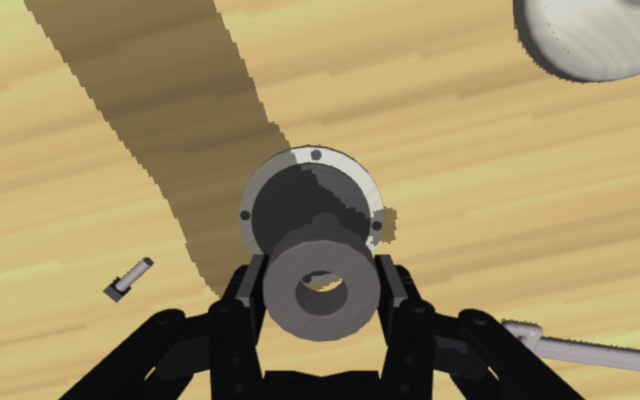

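Request:
step_arm --deltas '[[0.2, [-0.04, 0.05, 0], 0], [0.2, [0, 0, 0], 0]]'

```text
clock: 8.45
eef_pos: [0.5257, 0.1615, 0.0387]
tcp_rot: [[-0.972, 0.235, -0.025], [0.235, 0.972, -0.0], [0.024, -0.006, -1.0]]
wrist_force: [-0.4, 0.1, -3.3]
gripper_width: 0.0498
```

Run:
```python
from h import *
fit(-.0582,.02)
```

```text
t 8.45 ring c [0.5265 0.1616 0.0869] bottom 0.0769 err units [0.013 0.002] R z [-2.490e-02 -3.000e-04 -9.997e-01] F [-0.4  0.1 -3.3] w 0.0498
```

Request:
step_arm --deltas '[[0.2, [0.01, 0, 0.12], 0], [0.2, [0, 0, 0.12], 0], [0.2, [0, 0, 0.12], 0], [0.2, [0, 0, 0], 0]]'

```text
clock: 8.85
eef_pos: [0.5255, 0.1617, 0.0236]
tcp_rot: [[-0.972, 0.235, -0.024], [0.235, 0.972, -0.0], [0.023, -0.006, -1.0]]
wrist_force: [-0.8, 0.6, -2.9]
gripper_width: 0.0503
```

Run:
```python
from h import *
fit(-.0582,.02)
```

```text
t 8.85 ring c [0.5262 0.1618 0.0718] bottom 0.0618 err units [ 0.005 -0.002] R z [-2.370e-02 -2.000e-04 -9.997e-01] F [-0.8  0.6 -2.9] w 0.0503
```

Request:
step_arm --deltas '[[0.2, [0, 0, 0.08], 0], [0.2, [0, 0, 0.08], 0], [0.2, [0, 0, 0.08], 0], [0.2, [0, 0, 0.08], 0], [0.2, [0, 0, 0], 0]]'

```text
clock: 9.35
eef_pos: [0.5249, 0.1617, 0.0094]
tcp_rot: [[-0.972, 0.235, -0.024], [0.235, 0.972, -0.0], [0.023, -0.006, -1.0]]
wrist_force: [-0.7, -0.2, -3.0]
gripper_width: 0.05
```

Run:
```python
from h import *
fit(-.0582,.02)
```

```text
t 9.35 ring c [0.5257 0.1618 0.0576] bottom 0.0476 err units [-0.008  0.002] R z [-2.420e-02 -3.000e-04 -9.997e-01] F [-0.7 -0.2 -3. ] w 0.05
```

Request:
step_arm --deltas '[[0.2, [-0.01, 0, 0.08], 0], [0.2, [-0.002, 0, 0.08], 0], [0.2, [-0.002, 0, 0.08], 0], [0.2, [-0.002, 0, 0.08], 0], [0.2, [-0.002, 0, 0.08], 0], [0.2, [-0.002, 0, 0.08], 0], [0.2, [-0.002, 0, 0.08], 0], [0.2, [0, 0, 0.06], 0], [0.2, [0, 0, 0], 0]]'

```text
clock: 10.25
eef_pos: [0.5253, 0.1615, -0.0177]
tcp_rot: [[-0.972, 0.235, -0.024], [0.235, 0.972, -0.0], [0.023, -0.006, -1.0]]
wrist_force: [-0.4, -0.3, -3.3]
gripper_width: 0.0504
```

Run:
```python
from h import *
fit(-.0582,.02)
```

```text
t 10.25 ring c [0.526  0.1616 0.0305] bottom 0.0205 err units [0.002 0.005] R z [-2.420e-02 -3.000e-04 -9.997e-01] F [-0.4 -0.3 -3.3] w 0.0504
```

Request:
step_arm --deltas '[[0.2, [0, 0, 0.05], 0], [0.2, [0, 0, 0.04], 0], [0.2, [0, 0, 0.02], 0], [0.2, [0, 0, 0], 0]]'

```text
clock: 10.65
eef_pos: [0.5254, 0.1615, -0.0223]
tcp_rot: [[-0.972, 0.235, -0.024], [0.235, 0.972, -0.0], [0.023, -0.006, -1.0]]
wrist_force: [0.1, 0.4, -3.0]
gripper_width: 0.0501
```

Request:
step_arm --deltas '[[0.2, [0, 0, 0.02], 0], [0.2, [0, 0, 0], 0]]'

```text
clock: 10.85
eef_pos: [0.5256, 0.1616, -0.0227]
tcp_rot: [[-0.972, 0.235, -0.023], [0.235, 0.972, -0.0], [0.023, -0.006, -1.0]]
wrist_force: [-0.7, -0.5, -1.3]
gripper_width: 0.0503
```

Request:
step_arm --deltas '[[0.8, [0, 0, 0], 0], [0.8, [0, 0, 0], 0], [0.8, [0, 0, 0], 0], [0.8, [0, 0, 0], 0], [0.8, [-0.01, 0, -0.25], 0], [0.8, [0, 0, -0.5], 0], [0.8, [0, 0, -0.7], 0], [0.8, [0, 0, -0.7], 0], [0.8, [0, 0, -0.5], 0], [0.8, [0, 0, 0], 0]]'

```text
clock: 11.85
eef_pos: [0.5299, 0.1616, 0.0911]
tcp_rot: [[-0.972, 0.235, -0.02], [0.235, 0.972, 0.0], [0.02, -0.004, -1.0]]
wrist_force: [0.7, 0.2, 0.9]
gripper_width: 0.0683
```

Run:
```python
from h import *
d=grab('wrist');ring(d,.526,.1618,.035,.026,.035);arbor(d,z0=.04);plan(.457,-.0933,.1)
```

```text
ring 2570 box [0.5263 0.1613] [0.0514 0.0512] z 0.0351 outer fit [0.5262 0.1614 0.0243] inner [0.5267 0.1612 0.0118]
base (np.float64(0.5218217242528592), np.float64(0.15326035014810876), np.float64(0.0460438269319574))
arbor 0.04 104 [0.526  0.1617]
arbor 0.05 359 [0.5254 0.1618]
tip 91 [0.5254 0.1618 0.0679] [0.01  0.011 0.004]
t 11.9 pos [0.5292 0.1615 0.0898] units [ 0.26 -6.62 -0.22] turn 0 F [-0.3 -0.6  1. ] w 0.0683
```

Request:
step_arm --deltas '[[0.8, [0, -0.4, -0.1], 0], [0.8, [0.03, -0.7, 0], 0], [0.8, [0.03, -0.7, 0], 0], [0.8, [0.03, -0.7, 0], 0], [0.8, [0.03, -0.7, 0], 0], [0.8, [0.03, -0.7, 0], 0], [0.8, [0.03, -0.7, 0], 0], [0.8, [0.03, -0.7, 0], 0], [0.8, [0.03, -0.7, 0], 0], [0.8, [0, 0, 0], 0]]'

```text
clock: 12.9
eef_pos: [0.4499, -0.0825, 0.0878]
tcp_rot: [[-0.971, 0.235, -0.038], [0.235, 0.972, -0.001], [0.037, -0.01, -0.999]]
wrist_force: [1.2, 0.5, 0.5]
gripper_width: 0.0683
```

Run:
```python
from h import *
d=grab('wrist');ring(d,.457,-.0933,.015,.023,.032);plan(.455,-.0933,.02);print(status.state()['tcp_rot'][:,2])
```

```text
ring 1793 box [ 0.4537 -0.0908] [0.0451 0.0454] z 0.015 outer fit [ 0.4538 -0.0907  0.0214] inner [ 0.4537 -0.0907  0.0119]
t 12.95 pos [ 0.45   -0.0812  0.0877] units [-0.25 -0.25  1.69] turn 0 F [-0.2  0.4 -0.3] w 0.0682
[-3.86335702e-02  1.15490697e-04 -9.99253438e-01]
```

Run:
```python
from h import *
plan(.4519,-.0907,-.039)
```

```text
t 12.95 pos [ 0.45   -0.0812  0.0877] units [-0.22 -0.19  3.16] turn 0 F [-0.2  0.4 -0.3] w 0.0682
```

Request:
step_arm --deltas '[[0.8, [-0.1, -0.19, 0.3], 0], [0.8, [-0.04, 0, 0.5], 0], [0.8, [-0.03, 0, 0.5], 0], [0.8, [-0.03, 0, 0.5], 0], [0.8, [0, 0, 0.3], 0], [0.8, [0, 0, 0], 0]]'

```text
clock: 13.55
eef_pos: [0.4514, -0.0893, -0.0044]
tcp_rot: [[-0.973, 0.229, -0.042], [0.229, 0.973, 0.001], [0.041, -0.009, -0.999]]
wrist_force: [-0.2, 0.4, -0.3]
gripper_width: 0.0684
```

Run:
```python
from h import *
print(status.state()['tcp_rot'][:,2]);plan(.4519,-.0907,-.039);d=grab('wrist');ring(d,.457,-.0933,.015,.023,.032)
```

```text
[-4.16850430e-02  9.71929743e-04 -9.99130328e-01]
t 13.55 pos [ 0.4514 -0.0893 -0.0044] units [-0.05 -0.02  0.86] turn 0 F [-0.2  0.4 -0.3] w 0.0684
ring 3916 box [ 0.454  -0.0906] [0.0457 0.0454] z 0.0151 outer fit [ 0.4538 -0.0905  0.0213] inner [ 0.4538 -0.0905  0.012 ]
```

Request:
step_arm --deltas '[[0.8, [-0.05, -0.02, 0.3], 0], [0.8, [-0.01, 0, 0.3], 0], [0.8, [-0.01, 0, 0.2], 0], [0.8, [0, 0, 0.03], 0], [0.8, [0, 0, 0], 0]]'

```text
clock: 14.1
eef_pos: [0.4552, -0.0909, -0.0387]
tcp_rot: [[-0.973, 0.227, -0.038], [0.227, 0.974, -0.0], [0.037, -0.009, -0.999]]
wrist_force: [-0.3, -0.5, 0.8]
gripper_width: 0.0681
```

Run:
```python
from h import *
print(status.state()['tcp_rot'][:,2]);plan(.4519,-.0906,-.039)
```

```text
[-3.81599226e-02 -4.87038969e-04 -9.99271526e-01]
t 14.1 pos [ 0.4552 -0.0909 -0.0387] units [ 0.08 -0.01  0.01] turn 0 F [-0.3 -0.5  0.8] w 0.0681
```

Request:
step_arm --deltas '[[0.8, [0.08, 0, 0], 0], [0.8, [0, 0, 0], 0], [0.2, [0, 0, 0], 0], [0.2, [0, 0, 0], 0], [0.2, [0, 0, 0], 0], [0.2, [0, 0, 0], 0], [0.2, [0, 0, 0], 0], [0.2, [0, 0, 0], 0]]'

```text
clock: 14.9
eef_pos: [0.4529, -0.0903, -0.0365]
tcp_rot: [[-0.973, 0.227, -0.035], [0.227, 0.974, -0.001], [0.034, -0.009, -0.999]]
wrist_force: [-0.4, -0.6, -2.7]
gripper_width: 0.0435
```

Request:
step_arm --deltas '[[0.2, [0, 0, -0.3], 0], [0.2, [0, 0, -0.5], 0], [0.2, [0, 0, -0.6], 0], [0.2, [0, 0, -0.6], 0], [0.2, [0, 0, -0.5], 0], [0.2, [0, 0, -0.2], 0], [0.2, [0, 0, 0], 0]]'

```text
clock: 15.6
eef_pos: [0.4559, -0.0899, 0.0783]
tcp_rot: [[-0.973, 0.227, -0.037], [0.227, 0.974, -0.001], [0.036, -0.009, -0.999]]
wrist_force: [0.5, -0.2, -1.2]
gripper_width: 0.0436
```

Run:
```python
from h import *
s=status.state();print(s['tcp_rot'][:,2]);plan(.524,.1618,.08);d=grab('wrist','w8.png');held(d,-.054,.023)
```

```text
[-3.70535592e-02 -5.71626712e-04 -9.99313118e-01]
t 15.6 pos [ 0.4559 -0.0899  0.0783] units [-0.23  6.51 -0.11] turn 0 F [ 0.5 -0.2 -1.2] w 0.0436
z hist (array([ 163,  146,  138,  132,  138,  121, 2421, 3142,  432,  340,  326,
        286]), array([-0.066, -0.064, -0.062, -0.06 , -0.058, -0.056, -0.054, -0.052,
       -0.05 , -0.048, -0.046, -0.044, -0.042]))
plane [ 0.0348 -0.0061 -0.0518]
n 5898 z -0.0518 x box -0.0226 0.0233 inner [ 0.0005 -0.0001  0.0119]
```

Request:
step_arm --deltas '[[0.2, [-0.02, 0.4, 0], 0], [0.2, [-0.02, 0.6, 0], 0], [0.2, [-0.02, 0.6, 0], 0], [0.2, [-0.02, 0.6, 0], 0], [0.2, [-0.02, 0.6, 0], 0], [0.2, [-0.02, 0.6, 0], 0], [0.2, [-0.02, 0.6, 0], 0], [0.2, [-0.02, 0.5, 0], 0], [0.2, [0, 0.2, 0], 0], [0.2, [0, 0, 0], 0]]'

```text
clock: 16.65
eef_pos: [0.4974, 0.098, 0.0637]
tcp_rot: [[-0.972, 0.23, -0.057], [0.23, 0.973, 0.0], [0.056, -0.013, -0.998]]
wrist_force: [-0.7, -0.3, -1.2]
gripper_width: 0.044
```

Run:
```python
from h import *
fit(-.0518,.015,off=.0005);d=grab('wrist');arbor(d,z0=.037);ring(d,.526,.1618,.035,.026,.035)
```

```text
t 16.65 ring c [0.4995 0.0981 0.108 ] bottom 0.1005 err units [-0.278  1.702] R z [-5.730e-02  1.000e-04 -9.984e-01] F [-0.7 -0.3 -1.2] w 0.044
base (np.float64(0.5221095165090313), np.float64(0.1532288099462482), np.float64(0.046342898951905215))
arbor 0.037 193 [0.5261 0.1618]
arbor 0.047 273 [0.5259 0.1617]
tip 116 [0.5254 0.1614 0.0679] [0.01  0.011 0.004]
ring 2900 box [0.5263 0.1611] [0.052  0.0511] z 0.035 outer fit [0.5262 0.1611 0.0244] inner [0.5269 0.1615 0.0117]
```

Request:
step_arm --deltas '[[0.2, [-0.07, 0.4, 0], 0], [0.2, [-0.07, 0.4, 0], 0], [0.2, [-0.07, 0.4, 0], 0], [0.2, [-0.05, 0.3, 0], 0], [0.2, [0, 0, 0], 0], [0.2, [0, 0, 0], 0]]'

```text
clock: 17.3
eef_pos: [0.5229, 0.1558, 0.0614]
tcp_rot: [[-0.971, 0.233, -0.059], [0.234, 0.972, -0.001], [0.057, -0.014, -0.998]]
wrist_force: [-0.4, -0.3, -0.9]
gripper_width: 0.0441
```

Run:
```python
from h import *
fit(-.0518,.015,off=.0005)
```

```text
t 17.3 ring c [0.525  0.156  0.1057] bottom 0.0982 err units [0.01  0.147] R z [-5.850e-02 -7.000e-04 -9.983e-01] F [-0.4 -0.3 -0.9] w 0.0441
```

Request:
step_arm --deltas '[[0.2, [0, 0.14, 0], 0], [0.2, [-0.01, 0, 0.2], 0], [0.2, [-0.01, 0, 0.2], 0], [0.2, [-0.01, 0, 0.12], 0], [0.2, [0, 0, 0], 0], [0.2, [0, 0, 0], 0]]'

```text
clock: 17.9
eef_pos: [0.5229, 0.1599, 0.038]
tcp_rot: [[-0.97, 0.235, -0.061], [0.236, 0.972, -0.002], [0.059, -0.016, -0.998]]
wrist_force: [0.4, -0.0, -1.5]
gripper_width: 0.0441
```

Run:
```python
from h import *
fit(-.0518,.015,off=.0005);d=grab('wrist');held(d,-.0518,.023);fit(-.0518,.015,off=.0005)
```

```text
t 17.9 ring c [0.5251 0.1601 0.0822] bottom 0.0747 err units [-0.013  0.047] R z [-0.0607 -0.0017 -0.9982] F [ 0.4 -0.  -1.5] w 0.0441
z hist (array([ 144,  150,  133,  127,  135, 2903, 2723,  363,  356,  310,  288,
        259]), array([-0.0638, -0.0618, -0.0598, -0.0578, -0.0558, -0.0538, -0.0518,
       -0.0498, -0.0478, -0.0458, -0.0438, -0.0418, -0.0398]))
plane [ 0.0351 -0.0065 -0.0518]
n 5913 z -0.0517 x box -0.0222 0.0233 inner [ 0.0007 -0.0001  0.0119]
t 17.95 ring c [0.525  0.1601 0.0823] bottom 0.0748 err units [-0.015  0.048] R z [-0.0608 -0.0017 -0.9981] F [-0.5 -0.1 -1.4] w 0.0438
```

Request:
step_arm --deltas '[[0.2, [-0.02, 0.05, 0], 0], [0.2, [0, 0, 0], 0], [0.2, [-0.007, 0, 0.12], 0], [0.2, [0, 0, 0], 0]]'

```text
clock: 18.35
eef_pos: [0.5249, 0.1617, 0.0335]
tcp_rot: [[-0.97, 0.235, -0.059], [0.236, 0.972, -0.001], [0.057, -0.015, -0.998]]
wrist_force: [-0.7, -0.0, -1.5]
gripper_width: 0.0439
```

Run:
```python
from h import *
fit(-.0518,.015,off=.0005)
```

```text
t 18.35 ring c [0.527  0.1619 0.0777] bottom 0.0702 err units [ 0.024 -0.008] R z [-0.0593 -0.0014 -0.9982] F [-0.7 -0.  -1.5] w 0.0439
```

Request:
step_arm --deltas '[[0.2, [0.025, -0.005, 0.03], 0], [0.2, [0, 0, 0.09], 0], [0.2, [-0.003, 0, 0.09], 0], [0.2, [-0.003, 0, 0.09], 0], [0.2, [0, 0, 0], 0]]'

```text
clock: 18.85
eef_pos: [0.5231, 0.1617, 0.0204]
tcp_rot: [[-0.97, 0.235, -0.059], [0.236, 0.972, -0.002], [0.057, -0.015, -0.998]]
wrist_force: [0.5, -0.0, -1.3]
gripper_width: 0.0441
```

Run:
```python
from h import *
fit(-.0518,.015,off=.0005)
```

```text
t 18.85 ring c [0.5252 0.1618 0.0646] bottom 0.0571 err units [-0.019  0.004] R z [-0.0594 -0.0015 -0.9982] F [ 0.5 -0.  -1.3] w 0.0441
```

Request:
step_arm --deltas '[[0.2, [-0.02, 0, 0], 0], [0.2, [-0.005, 0, 0.08], 0], [0.2, [-0.005, 0, 0.08], 0], [0.2, [-0.005, 0, 0.08], 0], [0.2, [0, 0, 0], 0]]'

```text
clock: 19.35
eef_pos: [0.5238, 0.1613, 0.0098]
tcp_rot: [[-0.97, 0.235, -0.06], [0.236, 0.972, -0.001], [0.058, -0.016, -0.998]]
wrist_force: [0.4, 0.2, -2.3]
gripper_width: 0.0437
```

Run:
```python
from h import *
fit(-.0518,.015,off=.0005)
```

```text
t 19.35 ring c [0.526  0.1615 0.054 ] bottom 0.0465 err units [0.001 0.008] R z [-0.0598 -0.0014 -0.9982] F [ 0.4  0.2 -2.3] w 0.0437
```

Centred and already on the straight part. It has 11.5 mm left to the large ring, whose top is at 35 mm.

Request:
step_arm --deltas '[[0.2, [-0.005, 0.008, 0.07], 0], [0.2, [-0.005, 0, 0.07], 0], [0.2, [-0.005, 0, 0.07], 0], [0.2, [0, 0, 0.03], 0], [0.2, [0, 0, 0], 0]]'

```text
clock: 19.85
eef_pos: [0.5239, 0.1615, -0.0008]
tcp_rot: [[-0.97, 0.235, -0.06], [0.236, 0.972, -0.001], [0.058, -0.016, -0.998]]
wrist_force: [0.8, -0.5, -1.9]
gripper_width: 0.0443
```

Run:
```python
from h import *
fit(-.0518,.015,off=.0005)
```

```text
t 19.85 ring c [0.526  0.1617 0.0434] bottom 0.0359 err units [0.001 0.003] R z [-0.0599 -0.0014 -0.9982] F [ 0.8 -0.5 -1.9] w 0.0443
```

Request:
step_arm --deltas '[[0.2, [0, 0, 0.015], 0], [0.2, [0, 0, 0], 0]]'

```text
clock: 20.05
eef_pos: [0.524, 0.1615, -0.0013]
tcp_rot: [[-0.97, 0.235, -0.06], [0.236, 0.972, -0.001], [0.058, -0.015, -0.998]]
wrist_force: [-0.7, -0.2, -1.3]
gripper_width: 0.044
```

Request:
step_arm --deltas '[[0.75, [0, 0, 0], 0], [0.75, [0, 0, 0], 0], [0.75, [0, 0, 0], 0], [0.75, [0, 0, 0], 0], [0.75, [-0.01, 0, -0.25], 0], [0.75, [-0.02, 0, -0.5], 0], [0.75, [-0.03, 0, -0.7], 0], [0.75, [-0.02, 0, -0.7], 0], [0.75, [0, 0, -0.3], 0], [0.75, [0, 0, 0], 0]]'

```text
clock: 21.05
eef_pos: [0.5343, 0.1609, 0.1039]
tcp_rot: [[-0.97, 0.235, -0.057], [0.236, 0.972, -0.001], [0.055, -0.015, -0.998]]
wrist_force: [0.0, -0.9, 0.4]
gripper_width: 0.0642
```

Run:
```python
from h import *
d=grab('wrist');ring(d,.526,.1618,.05,.023,.032);plan(.54,-.23,.1)
s=status.state();print(s['tcp_rot'][:,2],s['joints'])
```

```text
ring 2127 box [0.5262 0.1612] [0.0453 0.0455] z 0.0501 outer fit [0.5262 0.1614 0.0213] inner [0.5267 0.1611 0.0119]
t 21.1 pos [0.534  0.1609 0.1031] units [-2.45 -9.46  0.08] turn 0 F [ 0.2 -0.4  0.7] w 0.0646
[-0.05778424 -0.00127989 -0.99832827] [ 0.15554118  0.46261422 -0.23846076  0.92703935  0.00768727  0.39327124]
```

Request:
step_arm --deltas '[[0.75, [-0.25, -0.5, 0], 0], [0.75, [-0.25, -0.85, 0], 0], [0.75, [-0.25, -0.85, 0], 0], [0.75, [-0.25, -0.85, 0], 0], [0.75, [-0.25, -0.85, 0], 0], [0.75, [-0.25, -0.85, 0], 0], [0.75, [-0.25, -0.85, 0], 0], [0.75, [-0.25, -0.85, 0], 0], [0.75, [-0.25, -0.85, 0], 0], [0.75, [-0.2, -0.85, 0], 0]]'

```text
clock: 22.1
eef_pos: [0.5477, -0.1852, 0.0932]
tcp_rot: [[-0.972, 0.225, -0.07], [0.225, 0.974, 0.003], [0.069, -0.013, -0.998]]
wrist_force: [1.4, 0.1, 0.2]
gripper_width: 0.0638
```

Request:
step_arm --deltas '[[0.75, [0, -0.6, 0], 0], [0.75, [0, 0, 0], 0], [0.75, [0, 0, 0], 0]]'

```text
clock: 22.4
eef_pos: [0.5399, -0.2134, 0.0901]
tcp_rot: [[-0.97, 0.232, -0.074], [0.232, 0.973, 0.004], [0.073, -0.013, -0.997]]
wrist_force: [0.1, 0.5, 0.2]
gripper_width: 0.064
```

Run:
```python
from h import *
d=grab('wrist','w9.png');ring(d,.54,-.228,.01,.02,.03);plan(.54,-.23,.05)
s=status.state();print(s['tcp_rot'][:,2])
```

```text
ring 1182 box [ 0.5376 -0.2275] [0.0393 0.0388] z 0.0101 outer fit [ 0.5374 -0.2275  0.0184] inner [ 0.5374 -0.2275  0.0119]
t 22.45 pos [ 0.5398 -0.2132  0.0901] units [-0.18 -0.39  1.  ] turn 0 F [-0.6 -0.4 -0.1] w 0.0641
[-0.07426299  0.00416278 -0.99723   ]
```

View pics/w9.png

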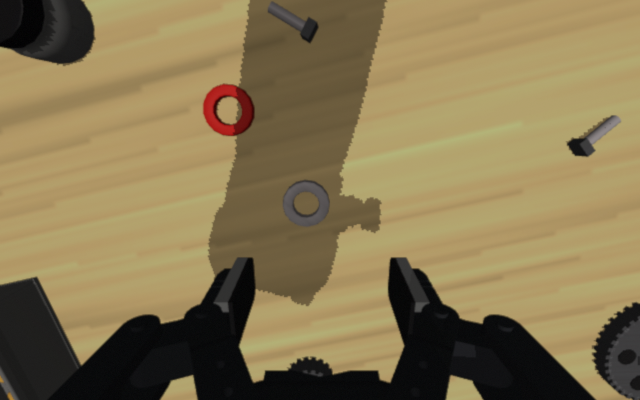

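Run:
```python
from h import *
plan(.5343,-.2275,-.039)
```

```text
t 22.45 pos [ 0.5398 -0.2132  0.0901] units [-0.19 -0.34  3.23] turn 0 F [-0.6 -0.4 -0.1] w 0.0641
```

Request:
step_arm --deltas '[[0.75, [-0.03, -0.34, 0.3], 0], [0.75, [-0.03, 0, 0.5], 0], [0.75, [-0.03, 0, 0.5], 0], [0.75, [-0.03, 0, 0.5], 0], [0.75, [-0.02, 0, 0.4], 0], [0.75, [0, 0, 0.1], 0], [0.75, [0, 0, 0], 0]]'

```text
clock: 23.15
eef_pos: [0.534, -0.2242, -0.0094]
tcp_rot: [[-0.972, 0.222, -0.077], [0.223, 0.975, 0.004], [0.076, -0.013, -0.997]]
wrist_force: [-0.9, -0.4, -0.4]
gripper_width: 0.0639
```

Run:
```python
from h import *
d=grab('wrist');ring(d,.5376,-.2275,.01,.02,.03);s=status.state();R=s['tcp_rot'];print(R[:,2])
t=np.array([.5375,-.2275,.005])-R@[0,0,-.0435];plan(*t)
```

```text
ring 2725 box [ 0.5373 -0.2278] [0.0392 0.0393] z 0.0101 outer fit [ 0.5372 -0.2276  0.0184] inner [ 0.5372 -0.2277  0.012 ]
[-0.07659931  0.00397263 -0.99705404]
t 23.2 pos [ 0.5341 -0.2243 -0.0091] units [-0.07 -0.06  0.73] turn 0 F [ 0.3  0.6 -0.5] w 0.0641
```

Request:
step_arm --deltas '[[0.75, [-0.04, -0.07, 0.25], 0], [0.75, [0, 0, 0.25], 0], [0.75, [0, 0, 0.15], 0], [0.75, [0, 0, 0.05], 0], [0.75, [0, 0, 0], 0]]'

```text
clock: 23.7
eef_pos: [0.5347, -0.2284, -0.0375]
tcp_rot: [[-0.972, 0.222, -0.073], [0.222, 0.975, 0.002], [0.072, -0.014, -0.997]]
wrist_force: [0.1, -0.4, 0.5]
gripper_width: 0.0636
```

Run:
```python
from h import *
s=status.state();R=s['tcp_rot'];print(R[:,2])
t=np.array([.5373,-.2277,.005])-R@[0,0,-.0435];plan(*t)
```

```text
[-0.07315159  0.0018469  -0.99731912]
t 23.7 pos [ 0.5347 -0.2284 -0.0375] units [0.02 0.02 0.02] turn 0 F [ 0.1 -0.4  0.5] w 0.0636
```

Request:
step_arm --deltas '[[0.75, [0.02, 0.02, 0.04], 0], [0.75, [0, 0, 0], 0], [0.2, [0, 0, 0], 0], [0.2, [0, 0, 0], 0], [0.2, [0, 0, 0], 0], [0.2, [0, 0, 0], 0], [0.2, [0, 0, 0], 0], [0.2, [0, 0, 0], 0]]'

```text
clock: 24.5
eef_pos: [0.5381, -0.2253, -0.0345]
tcp_rot: [[-0.973, 0.22, -0.064], [0.22, 0.975, 0.006], [0.064, -0.008, -0.998]]
wrist_force: [-0.8, -0.5, -0.2]
gripper_width: 0.037
```

Request:
step_arm --deltas '[[0.2, [0, 0, -0.3], 0], [0.2, [0, 0, -0.5], 0], [0.2, [0, 0, -0.6], 0], [0.2, [0, 0, -0.6], 0], [0.2, [0, 0, -0.6], 0], [0.2, [0, 0, -0.3], 0], [0.2, [0, 0, 0], 0]]'

```text
clock: 25.2
eef_pos: [0.5444, -0.226, 0.0873]
tcp_rot: [[-0.973, 0.221, -0.067], [0.221, 0.975, 0.007], [0.067, -0.008, -0.998]]
wrist_force: [-0.6, -0.7, -0.1]
gripper_width: 0.0368
```

Run:
```python
from h import *
s=status.state();print(s['tcp_rot'][:,2]);plan(.522,.1618,.08);d=grab('wrist');held(d,-.049,.02)
```

```text
[-0.06747213  0.00723595 -0.99769492]
t 25.2 pos [ 0.5444 -0.226   0.0873] units [2.67 9.33 0.29] turn 0 F [-0.6 -0.7 -0.1] w 0.0368
z hist (array([ 124,  124,  119,  107,  118,  103,  558, 2346,  941,  273,  224,
        130]), array([-0.061, -0.059, -0.057, -0.055, -0.053, -0.051, -0.049, -0.047,
       -0.045, -0.043, -0.041, -0.039, -0.037]))
plane [ 0.0605 -0.0069 -0.0459]
n 3868 z -0.0458 x box -0.0185 0.0211 inner [ 0.0015 -0.0001  0.0119]
```

Request:
step_arm --deltas '[[0.2, [0.15, 0.4, 0], 0], [0.2, [0.2, 0.65, 0], 0], [0.2, [0.2, 0.7, 0], 0], [0.2, [0.2, 0.7, 0], 0], [0.2, [0.2, 0.7, 0], 0], [0.2, [0.2, 0.7, 0], 0], [0.2, [0.2, 0.7, 0], 0], [0.2, [0.2, 0.7, 0], 0], [0.2, [0.2, 0.7, 0], 0], [0.2, [0.2, 0.6, 0], 0]]'

```text
clock: 26.25
eef_pos: [0.5104, 0.0649, 0.0772]
tcp_rot: [[-0.97, 0.225, -0.093], [0.224, 0.974, 0.017], [0.095, -0.005, -0.996]]
wrist_force: [1.4, 0.3, -0.6]
gripper_width: 0.0372
```

Request:
step_arm --deltas '[[0.2, [0.1, 0.4, 0], 0], [0.2, [0, 0.1, 0], 0], [0.2, [0, 0, 0], 0], [0.2, [0, 0, 0], 0]]'

```text
clock: 26.65
eef_pos: [0.5039, 0.091, 0.0733]
tcp_rot: [[-0.971, 0.217, -0.103], [0.217, 0.976, 0.017], [0.105, -0.006, -0.995]]
wrist_force: [0.3, 0.3, -0.3]
gripper_width: 0.0371
```

Run:
```python
from h import *
fit(-.0458,.01,off=.0013);d=grab('wrist');arbor(d,z0=.052);ring(d,.526,.1618,.05,.023,.032);held(d,-.0458,.02)
```

```text
t 26.65 ring c [0.5069 0.0906 0.114 ] bottom 0.109 err units [-0.077  1.842] R z [-0.1034  0.0167 -0.9945] F [ 0.3  0.3 -0.3] w 0.0371
base (np.float64(0.5215321445438856), np.float64(0.15323447015206526), np.float64(0.04590148263750912))
arbor 0.052 515 [0.5262 0.1618]
tip 111 [0.525  0.1613 0.0683] [0.01  0.011 0.005]
ring 2638 box [0.5263 0.161 ] [0.0458 0.0456] z 0.05 outer fit [0.5262 0.161  0.0214] inner [0.5269 0.1615 0.0117]
z hist (array([ 123,  109,  110,  110,  147, 1842, 1705,  349,  267,  162,   63,
          3]), array([-0.0578, -0.0558, -0.0538, -0.0518, -0.0498, -0.0478, -0.0458,
       -0.0438, -0.0418, -0.0398, -0.0378, -0.0358, -0.0338]))
plane [ 0.0616 -0.0047 -0.0459]
n 3863 z -0.0458 x box -0.0181 0.021 inner [ 0.0016 -0.0001  0.0119]
```

Request:
step_arm --deltas '[[0.2, [-0.02, 0.35, 0], 0], [0.2, [-0.02, 0.4, 0], 0], [0.2, [-0.02, 0.4, 0], 0], [0.2, [-0.02, 0.35, 0], 0], [0.2, [0, 0.15, 0], 0], [0.2, [0, 0, 0], 0], [0.2, [0, 0, 0], 0]]'

```text
clock: 27.4
eef_pos: [0.5243, 0.1592, 0.0723]
tcp_rot: [[-0.97, 0.22, -0.103], [0.22, 0.975, 0.017], [0.104, -0.006, -0.995]]
wrist_force: [-0.4, -0.5, -1.5]
gripper_width: 0.0367
```

Run:
```python
from h import *
fit(-.0458,.01,off=.0013)
```

```text
t 27.4 ring c [0.5272 0.1588 0.113 ] bottom 0.108 err units [0.046 0.066] R z [-0.1025  0.0172 -0.9946] F [-0.4 -0.5 -1.5] w 0.0367
```

Request:
step_arm --deltas '[[0.2, [0.045, 0.065, 0], 0], [0.2, [-0.02, 0, 0.2], 0], [0.2, [-0.02, 0, 0.2], 0], [0.2, [-0.02, 0, 0.2], 0], [0.2, [-0.02, 0, 0.2], 0], [0.2, [0, 0, 0], 0], [0.2, [0, 0, 0], 0]]'

```text
clock: 28.1
eef_pos: [0.5215, 0.1604, 0.0365]
tcp_rot: [[-0.969, 0.223, -0.105], [0.222, 0.975, 0.016], [0.106, -0.007, -0.994]]
wrist_force: [0.7, -0.5, 0.2]
gripper_width: 0.037
```

Run:
```python
from h import *
fit(-.0458,.01,off=.0013);d=grab('wrist');held(d,-.0458,.02)
```

```text
t 28.1 ring c [0.5245 0.16   0.0772] bottom 0.0722 err units [-0.026  0.053] R z [-0.1048  0.0165 -0.9944] F [ 0.7 -0.5  0.2] w 0.037
z hist (array([ 117,  119,  109,  107,  129, 1852, 1718,  341,  261,  173,   54,
          3]), array([-0.0578, -0.0558, -0.0538, -0.0518, -0.0498, -0.0478, -0.0458,
       -0.0438, -0.0418, -0.0398, -0.0378, -0.0358, -0.0338]))
plane [ 0.0602 -0.0039 -0.0459]
n 3864 z -0.0458 x box -0.0185 0.0213 inner [ 0.0016 -0.0001  0.0119]
```

Request:
step_arm --deltas '[[0.2, [-0.025, 0.053, 0], 0], [0.2, [0, 0, 0], 0], [0.2, [-0.008, 0, 0.08], 0], [0.2, [0, 0, 0], 0]]'

```text
clock: 28.55
eef_pos: [0.5239, 0.1625, 0.0338]
tcp_rot: [[-0.969, 0.223, -0.103], [0.222, 0.975, 0.017], [0.104, -0.007, -0.995]]
wrist_force: [-0.0, -0.5, 0.3]
gripper_width: 0.0367
```

Run:
```python
from h import *
fit(-.0458,.01,off=.0013)
```

```text
t 28.55 ring c [0.5268 0.1621 0.0745] bottom 0.0695 err units [ 0.019 -0.013] R z [-0.1031  0.0168 -0.9945] F [-0.  -0.5  0.3] w 0.0367
```

Request:
step_arm --deltas '[[0.2, [0.015, -0.012, 0.02], 0], [0.2, [-0.008, 0, 0.08], 0], [0.2, [-0.008, 0, 0.08], 0], [0.2, [-0.008, 0, 0.07], 0], [0.2, [0, 0, 0], 0]]'

```text
clock: 29.05
eef_pos: [0.523, 0.1621, 0.023]
tcp_rot: [[-0.969, 0.223, -0.103], [0.222, 0.975, 0.017], [0.104, -0.007, -0.995]]
wrist_force: [-0.7, 0.6, 0.8]
gripper_width: 0.037
```

Run:
```python
from h import *
fit(-.0458,.01,off=.0013);d=grab('wrist');held(d,-.0458,.02)
```

```text
t 29.05 ring c [0.5259 0.1617 0.0637] bottom 0.0587 err units [-0.002  0.003] R z [-0.103   0.0168 -0.9945] F [-0.7  0.6  0.8] w 0.037
z hist (array([ 116,  112,  110,  101,  161, 1871, 1822,  460,  396,  322,  182,
        250]), array([-0.0578, -0.0558, -0.0538, -0.0518, -0.0498, -0.0478, -0.0458,
       -0.0438, -0.0418, -0.0398, -0.0378, -0.0358, -0.0338]))
plane [ 0.0631 -0.0042 -0.0458]
n 4101 z -0.0454 x box -0.0179 0.0213 inner [ 0.0011 -0.      0.0108]
```

Request:
step_arm --deltas '[[0.2, [-0.007, 0, 0.06], 0], [0.2, [-0.007, 0, 0.06], 0], [0.2, [-0.005, 0, 0.05], 0], [0.2, [0, 0, 0.01], 0], [0.2, [0, 0, 0], 0]]'

```text
clock: 29.6
eef_pos: [0.5232, 0.1621, 0.0153]
tcp_rot: [[-0.969, 0.223, -0.103], [0.222, 0.975, 0.017], [0.104, -0.006, -0.995]]
wrist_force: [0.1, -0.4, -0.4]
gripper_width: 0.0368
```

Run:
```python
from h import *
fit(-.0458,.01,off=.0013)
```

```text
t 29.6 ring c [0.5261 0.1617 0.056 ] bottom 0.051 err units [0.004 0.002] R z [-0.1027  0.0169 -0.9946] F [ 0.1 -0.4 -0.4] w 0.0368
```

Bottom is 1 mm above the middle ring on average, with the low edge about to touch. I'll release here.

Request:
step_arm --deltas '[[0.2, [0, 0, 0.01], 0], [0.2, [0, 0, 0], 0], [0.7, [0, 0, 0], 0], [0.7, [0, 0, 0], 0], [0.7, [0, 0, 0], 0], [0.7, [0, 0, 0], 0], [0.7, [-0.02, 0, -0.2], 0], [0.7, [0.03, 0, -0.4], 0], [0.7, [0.05, 0, -0.6], 0], [0.7, [0.05, 0, -0.6], 0]]'

```text
clock: 30.6
eef_pos: [0.5242, 0.1614, 0.0879]
tcp_rot: [[-0.969, 0.223, -0.108], [0.222, 0.975, 0.016], [0.109, -0.009, -0.994]]
wrist_force: [-0.1, 0.5, -0.3]
gripper_width: 0.0599
```

Request:
step_arm --deltas '[[0.7, [0.02, 0, -0.4], 0], [0.7, [0, 0, 0], 0], [0.7, [0, 0, 0], 0]]'

```text
clock: 30.9
eef_pos: [0.5282, 0.1617, 0.109]
tcp_rot: [[-0.97, 0.223, -0.101], [0.222, 0.975, 0.017], [0.102, -0.006, -0.995]]
wrist_force: [0.1, -0.0, -0.8]
gripper_width: 0.0598
```

Run:
```python
from h import *
d=grab('wrist','w10.png');ring(d,.526,.1618,.06,.02,.03)
W=cloud(d).reshape(-1,3)
for n,z in (('small',.06),):
    q=W[(np.abs(W[:,2]-z)<.003)&(np.hypot(W[:,0]-.526,W[:,1]-.1618)<.022)&(np.hypot(W[:,0]-.526,W[:,1]-.1618)>.012)];print(np.linalg.lstsq(np.c_[q[:,:2]-[.526,.1618],np.ones(len(q))],q[:,2],rcond=None)[0].round(4))
s=status.state();print(s['clock'],s['eef_pos'],s['wrist_force'])
```

```text
ring 1817 box [0.5261 0.1614] [0.0388 0.0391] z 0.06 outer fit [0.5261 0.1614 0.0184] inner [0.5264 0.1614 0.0101]
[ 0.0049 -0.0037  0.0601]
30.95 [0.52825848 0.16169404 0.10897988] [ 0.07196024 -0.69934775 -0.24215102]
```

View pics/w10.png

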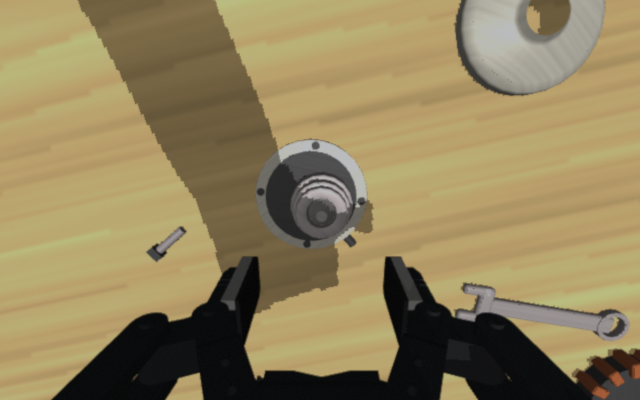

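The three rings are stacked flat on the arbor at about (318,205). The small ring's top is at 60.0 mm, the exact height, and the gripper is clear of everything.

```bash
python3 -c "
from rig import sign_off
print(sign_off())"
```

```text
the job is handed in; nothing more can be done
None
```

All three rings are on the arbor in order (large, middle, small), and I handed the job in at about 31 s of the 72 s. I lowered each ring gently and let go at or just above first contact.

**Last checks (wrist camera depth):**
- **Heights:** the top faces, each measured right after release, read 35.1, 50.1 and 60.0 mm above the bench. The exact values are 35, 50 and 60 mm.
- **Small ring:** it lies flat to about 0.006 rad.
- **Position:** the rings are centred on the arbor within about 0.7 mm. The arbor itself measured about 9 mm off the stand's centre, against the 10 mm stated.
- **Forces:** wrist readings at the ends of the moves stayed near the weight of each ring, about 3 N at most. I did not see readings in between.
- **Bystanders:** nothing touched them as far as I saw, but I did not re-measure their positions.

**What disagreed:**
- **Fingertip position:** the real fingertips sat about 41 mm behind the reported TCP. My first grasp therefore closed on air above the large ring without touching it. I measured the offset in the camera image and corrected for it.
- **Tool tilt:** the tool slowly tilted during sideways moves, to about 0.1 rad by the end, and the interface offered no way to correct it. I allowed for it in each alignment. The rings were at most about 0.04 rad off flat while held.

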